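Shut and lock the test-tile chest

TASK

Two drawers of the little wooden tile chest have been left open: push both fully home with the fingertips, then press the steel locking bar at the middle of its front all the way down so that it lies across both drawers. Pick nothing up: the tiles stay in their drawers, and the rib on the chest and the jars, bulb and tools around it stay where they are.

Things in the scene. Friction and masses are not known exactly. Their poses are not given: they have to be found in the camera images.
- tile_chest: small wooden chest fixed to the work surface, 120 deep (x) x 300 wide (y) x 85 high, with two equal drawers side by side. Origin: centre of its underside. x points from its front to its back (away from the robot at yaw 0), y to its left, z up. The carcass front is the plane x = -60 mm; the drawer fronts stand 10 mm proud of it
- left_drawer (a joint): opening of the drawer at the chest's +y side, m: 0 fully home, 0.085 fully out; it slides along the chest's -x as it opens. It stays where it is left (about 1.5 N to slide) and has a hard stop at 0
- right_drawer (a joint): opening of the drawer at the chest's -y side, same as left_drawer
- left_drawer_front (a point): middle of the front face of the left drawer (y = +85 mm, z = 36 mm in the chest frame), moves with it; at home it lies at chest x = -70 mm. The front is a flat wooden board 109 wide, from z = 11 to 62 mm, 10 thick, without a handle; the middle 49 mm of its upper edge is cut down to z = 48 mm as a finger scoop. Axes as the chest
- right_drawer_front (a point): the same point of the right drawer (y = -85 mm)
- locking_bar (a joint): travel of the steel locking bar, m: 0 raised, 0.020 all the way down (hard stop). It slides straight down, takes about 4 N and stays where it is left
- bar_pad (a point): middle of the top of the locking bar's press pad, moves with it; at chest x = -78 mm, y = 0, 114 mm high when raised, 94 when down. Pad 24 (x) x 32 (y) x 10 mm, stem 16 wide. Below it the crossbar, 90 wide and 16 high, 10 thick, stands 3 to 13 mm in front of the plane of the shut drawer fronts: z = 67 to 83 mm raised (clear above the drawer fronts), 47 to 63 mm down (in front of them)
- test_tile_1: glaze test tile 42x42x7 mm lying loose in the left drawer, origin centre of its underside
- test_tile_2: glaze test tile 42x42x7 mm lying loose in the right drawer, origin centre of its underside
- wood_rib: bystander: kidney-shaped wooden rib 24x90x5 mm lying loose on top of the chest towards the back, origin centre of its underside
- jar_rush: bystander: glaze jar, 52 across, 69 high, loose beside the chest's +y side, origin centre of its underside
- jar_plum: bystander: glaze jar, 52 across, 69 high, loose beside the chest's -y side, origin centre of its underside
- red_bulb: bystander: rubber bulb, 44 across, 62 high, light, standing loose on the left, origin centre of its underside
- jar_fern: bystander: larger glaze jar, 60 across, 84 high, loose on the right, origin centre of its underside
- bamboo_brush: bystander: brush 204 long, 10 thick, lying on the surface between robot and chest, along its own y, origin centre of its underside
- wood_modeller: bystander: wooden modelling tool 156 long, 12 thick, lying on the surface between robot and chest, along its own y, origin centre of its underside

How it is judged:
By the outcome, as a careful person would: the job done as asked, in the order asked, and still so for the second after the job is handed in, with the robot touching nothing.
It also fails if it takes over 48 s, if anything falls off the work surface, if the arm or the gripper's body presses on something with over 40 N, if the wrist force passes 120 N, or if a joint passes its speed limit or range.

ROBOT

A 7-joint arm with a two-finger parallel gripper is mounted at the origin on a cart in front of the work surface, level with it; the furniture and walls round the work are solid. World frame = base frame: x ahead of the robot, y to its left, z up, the work surface at z = 0. Lengths are in m, angles in rad, forces in N, time in s.
With the tool pointing down it reaches from about 0.425 to 1.025 m from the base axis. Payload 3.6 kg.
Tool frame: the origin (TCP) lies at the very end of the fingers, on their centre line; the grasp point (between the pads) lies 19 mm behind it; z points along the fingers, y is the line along which they close (so a half turn about z gives the same grasp; the last joint's range is limited). The gripper opens to 85 mm and grips with 20 to 120 N. Pads are 22 mm wide; open, the fingers measure 114 mm over their backs; the gripper's body (76 mm by 85 mm) begins 54 mm behind the grasp point. The pads swing forward as they close: fully open they stand 13 mm farther back than shut.
Start: joints at [-1.206, 0.591, 0.048, 1.609, -0.033, 0.943, -0.034], TCP at [0.32, 0.65, 0.231] pointing down, gripper open.
Joint ranges: [-2.69, 2.69], [-0.47, 2.24], [-1.27, 1.36], [0.19, 2.51], [-1.53, 4.68], [0.08, 2.07], [-3.09, 3.09]. Speed limits (rad/s): [2.57, 2.57, 3.14, 3.14, 3.14, 3.14, 3.14].

INTERFACE

Orientations are given as a rotation vector (axis times angle).
In Python, from plant import robot gives the robot as it stands.
- The arm moves only by the shell command python3 jog.py FILE [OPENING] [FORCE], which reads ROWS from the file FILE. ROWS is a JSON list of rows, 1 to 5 of them, each an object with the fields sx, sy, sz (the shift in m), wx, wy, wz (a rotation vector in rad); a field left out counts as zero; each row shifts and turns the commanded pose from where the row before left it, along the tool's axes as they then stand; what a row does not reach is not made up. A row lasts 1/8 s, in which the tool goes at most 0.0625 m and 0.188 rad, less where a joint would pass 70% of its speed; a pose out of reach is approached as far as the arm can. OPENING is the finger opening in m, set as the command begins (- or left out keeps the last). The fingers move at their own pace and stop on an object; FORCE is the grip in N (left out, the last holds). Time passes only in rows, so rows that do not move let the fingers close. It prints the time, the measured TCP pose, the force, the opening and the grip force at its end. Input that does not fit is refused with a message, and nothing moves.
- robot.observe(): the state, without advancing time (a new reading comes with each control period).
- robot.snapshot(name): name is "scene" or "top" or "wrist"; returns the picture (420x560x3 uint8, red, green, blue); there is no depth.
- robot.camera_info(name): a dict with "K" (3x3 intrinsics, pixels), "R" (3x3) and "t" (3): a world point X has camera coordinates R X + t. Camera axes: x right, y down, z forward; pixel columns grow to the right and rows downward; lengths in m; the calibration is good to about 2 mm. A picture is of the moment at which its call begins: read the wrist's pose just before it. camera_info takes no time and is no camera call; for the wrist camera it gives the pose at the moment of the call.
- robot.sign_off(): hands the job in; it is judged then, once.
The state is a dict: "time_s": time; "joint_positions": joint angles; "qvel": joint speeds; "joint_efforts": joint torques, N m; "tcp_pos": TCP position; "tcp_rot": TCP orientation; "ft_force": force on the tool from outside, world axes, zero at the start; "ft_torque": the same for the moment, N m; "finger_gap": finger opening in m; "finger_force": force on a finger pad.
Only numpy, scipy, OpenCV 4.12 (cv2) and the standard library are available. Lean on these libraries where they do the work, as an engineer would, in place of code of your own. Each camera call takes 0.05 s, during which the arm holds its last target. There are 200 camera calls.

## Working session

There is one attempt and no reset: what is moved stays moved. The work goes in short steps, Python scripts to look and compute and a shell command to move; the robot and the scene stay as the last step left them, time stands still between calls to the robot, and variables do not carry over. Pictures are saved under pics/ and viewed, at most 10 in all, crops included, and the job is handed in when it is done.

```bash
ls && mkdir -p pics
python3 - <<'E'
from plant import robot
import cv2,numpy as np
s=robot.observe();print(s["tcp_pos"],s["tcp_rot"],s["time_s"],s["finger_gap"])
for n in("scene","top"):
    im=robot.snapshot(n);cv2.imwrite(f"pics/{n}0.png",im[:,:,::-1]);c=robot.camera_info(n);print(n,c)
E
```

```text
jog.py
pics
plant.py
[0.32006984 0.64958935 0.23012294] [-0.71270057 -3.05930171  0.00351864] 0.0 0.08522715836004226
scene {'K': array([[503.69486459,   0.        , 281.15123295],
       [  0.        , 503.69486459, 210.57974577],
       [  0.        ,   0.        ,   1.        ]]), 'R': array([[ 0.68167139, -0.73161047,  0.0083807 ],
       [-0.44522883, -0.42387297, -0.78873506],
       [ 0.58059918,  0.5339268 , -0.61467615]]), 't': array([-0.36449197,  0.32131946,  0.88639184])}
top {'K': array([[535.49937289,   0.        , 280.82424226],
       [  0.        , 535.49937289, 205.169218  ],
       [  0.        ,   0.        ,   1.        ]]), 'R': array([[-0.02574188, -0.99966598, -0.00229983],
       [-0.99877848,  0.02581595, -0.0421317 ],
       [ 0.042177  ,  0.00121247, -0.99910942]]), 't': array([0.02613275, 0.5286747 , 1.33355222])}
```

View pics/scene0.png

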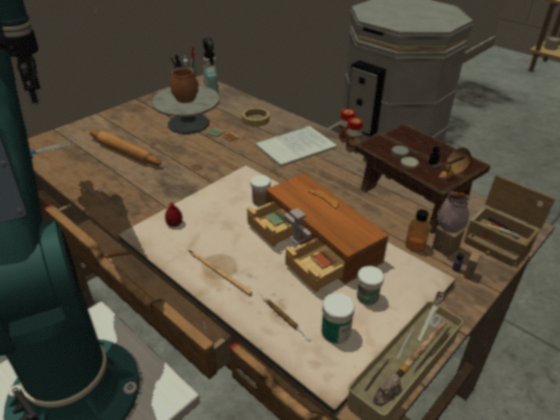

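View pics/top0.png

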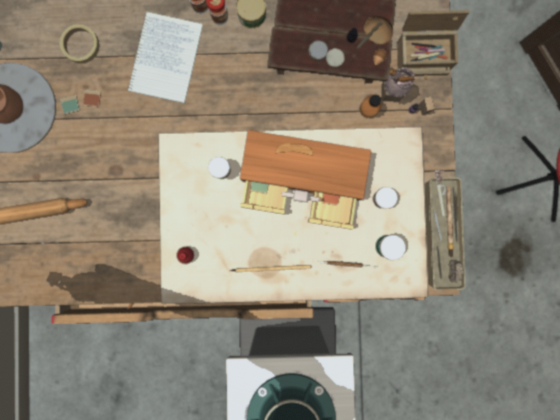

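The scene view shows the chest with both drawers open. In the top view its roof spans about (245,133)–(370,195), with the drawers at (265,195) and (333,208) and the pad at about (298,195). I'll fit the roof next.

```bash
cat > h.py <<'E'
import numpy as np,cv2
from plant import robot
def ray(n,uv,z,c=None):
    c=c or robot.camera_info(n);R,t,K=c["R"],c["t"],c["K"]
    o=-R.T@t;d=R.T@np.linalg.solve(K,[uv[0],uv[1],1]);return o+d*(z-o[2])/d[2]
def proj(n,X):
    c=robot.camera_info(n);p=c["K"]@(c["R"]@np.asarray(X)+c["t"]);return p[:2]/p[2]
E
python3 - <<'E'
from h import *
im=cv2.imread("pics/top0.png");hsv=cv2.cvtColor(im,cv2.COLOR_BGR2HSV)
print(hsv[165,270],hsv[180,340],hsv[150,295],hsv[200,265],hsv[215,320],hsv[195,300],hsv[125,300])
m=((hsv[...,0]<15)&(hsv[...,1]>140)&(hsv[...,2]>80)).astype(np.uint8)*255
m[:128]=0;m[205:]=0;m[:,:235]=0;m[:,380:]=0
m=cv2.morphologyEx(m,cv2.MORPH_OPEN,np.ones((3,3)))
k=max(cv2.findContours(m,0,2)[0],key=cv2.contourArea)
r=cv2.minAreaRect(k);b=cv2.boxPoints(r);print(r)
P=np.array([ray("top",p,.085) for p in b]);print(P, [np.linalg.norm(P[i]-P[i-1]) for i in range(4)],P.mean(0))
o=im.copy();cv2.drawContours(o,[k],-1,(255,0,0),1)
a=cv2.resize(o[120:290,170:420],None,fx=3.2,fy=3.2,interpolation=2)
cv2.imwrite("pics/crop1.png",a)
E
```

```text
[ 13 145 181] [ 13 143 175] [ 15 138 186] [ 25  83 220] [ 24  83 220] [ 14  25 215] [ 16  82 164]
((304.689208984375, 168.3648681640625), (122.47724914550781, 55.731258392333984), 9.462322235107422)
[[ 0.57469116  0.10893486  0.085     ]
 [ 0.70565561  0.08410269  0.085     ]
 [ 0.64984173 -0.20254112  0.085     ]
 [ 0.51939216 -0.1765321   0.085     ]] [np.float64(0.290773732314586), np.float64(0.1332978782720964), np.float64(0.2920271550423923), np.float64(0.13301714052766692)] [ 0.61239517 -0.04650892  0.085     ]
```

View pics/crop1.png

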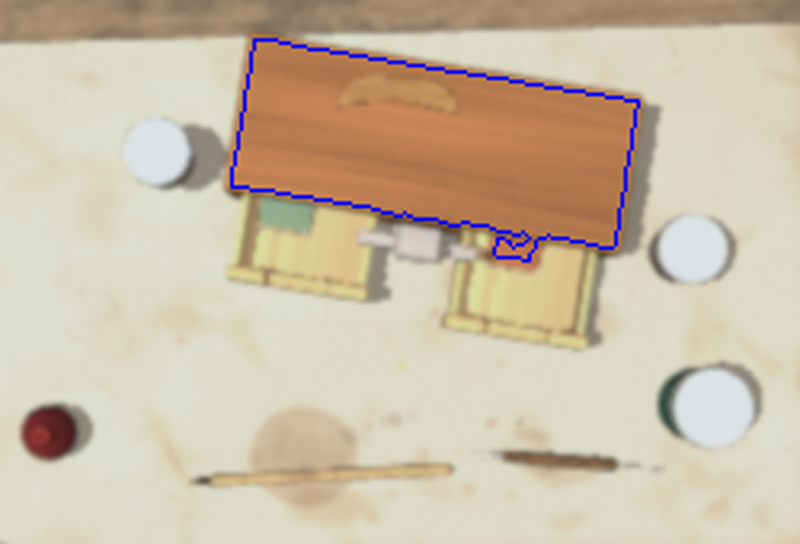

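```bash
cat >> h.py <<'E'
crop=lambda u,v:(170+(u+.5)/3.2-.5,120+(v+.5)/3.2-.5)
E
python3 - <<'E'
from h import *
C=[(252,38),(640,100),(616,249),(231,187)]
P=np.array([ray("top",crop(*p),.085)[:2] for p in C]);c=P.mean(0)
y=(P[0]+P[3]-P[1]-P[2]);y/=np.linalg.norm(y);x=np.array([y[1],-y[0]])
yaw=np.arctan2(x[1],x[0]);print("c",c,"yaw",yaw,np.linalg.norm(P[0]-P[1]),np.linalg.norm(P[1]-P[2]))
R=np.array([x,y]).T
print("corners chest",(P-c)@R)
L=lambda uv,z:(ray("top",crop(*uv),z)[:2]-c)@R
print("pad",L((419,243),.114))
for n,pts in dict(l=[(228,279),(366,299)],r=[(444,327),(585,348)]).items():
    print(n,[L(p,.062) for p in pts])
for n,p,z in [("rush",(157,152),.069),("plum",(693,248),.069),("fern",(714,407),.084),("bulb",(49,432),.05),("br1",(195,481),.005),("br2",(453,469),.005),("m1",(500,458),.006),("m2",(655,468),.006)]:
    print(n,ray("top",crop(*p),z),L(p,z))
E
```

```text
c [ 0.62153469 -0.04872538] yaw -0.18577727751431494 0.29276158246811884 0.11263765708830828
corners chest [[ 0.0562559   0.14688143]
 [ 0.05631794 -0.14588015]
 [-0.05631794 -0.14524786]
 [-0.0562559   0.14424659]]
pad [-0.07706118  0.00043051]
l [array([-0.12353537,  0.13722019]), array([-0.12185074,  0.0319475 ])]
r [array([-0.13333093, -0.02947033]), array([-0.13202588, -0.13682232])]
rush [0.6222984  0.15974058 0.069     ] [-0.03775528  0.20501994]
plum [ 0.53945613 -0.24130905  0.069     ] [-0.04509401 -0.20443065]
fern [ 0.42059108 -0.249876    0.084     ] [-0.16033134 -0.23480581]
bulb [0.41322633 0.24840365 0.05      ] [-0.25960684  0.25353958]
br1 [0.36992654 0.14274632 0.005     ] [-0.28264555  0.14170237]
br2 [ 0.37412392 -0.05982869  0.005     ] [-0.24110267 -0.05661162]
m1 [ 0.38184189 -0.09685156  0.006     ] [-0.22667899 -0.09157185]
m2 [ 0.37092853 -0.21803268  0.006     ] [-0.21502114 -0.21268362]
```

Chest centre is about (0.622, -0.049) with yaw -0.186, and the pad projects where that pose predicts. The left drawer is open about 53 mm and the right about 63 mm. I'll close the fingers, align to the chest and approach.

```bash
cat >> h.py <<'E'
from scipy.spatial.transform import Rotation as Ro
c0=np.array([.62153,-.04873]);yaw=-.18578
Rc=np.array([[np.cos(yaw),-np.sin(yaw)],[np.sin(yaw),np.cos(yaw)]])
def stat():
    s=robot.observe();T=Ro.from_rotvec(s["tcp_rot"]).as_matrix()
    Rw=np.eye(3);Rw[:2,:2]=Rc;D=Rw.T@T
    print("t",round(s["time_s"],3),"chest",np.round((np.array(s["tcp_pos"][:2])-c0)@Rc,4),"z",round(s["tcp_pos"][2],4),"toolz",np.round(D[:,2],3),"tooly",np.round(D[:,1],3),"F",np.round(Rw.T@s["ft_force"],1),"gap",round(s["finger_gap"],4))
E
echo '[{"wz":-0.136},{"wz":-0.136},{"sx":-0.026,"sy":-0.054},{"sx":-0.026,"sy":-0.054},{"sx":-0.026,"sy":-0.054}]' > next.json && python3 jog.py next.json 0 20
python3 -c "from h import *;stat()"
```

```text
time_s: 0.72
tcp_pos: [0.3675, 0.4746, 0.2308]
tcp_rot: [-0.291, -3.128, 0.001]
ft_force: [0.3, -0.4, -0.1]
finger_gap: -0.0001
finger_force: 0.0
t 0.725 chest [-0.3464  0.4674] z 0.2308 toolz [ 0.    -0.001 -1.   ] tooly [-0.     1.    -0.001] F [ 0.3 -0.3 -0.1] gap -0.0001
```

```bash
echo '[{"sx":-0.026,"sy":-0.055},{"sx":-0.026,"sy":-0.055},{"sx":-0.026,"sy":-0.055},{"sx":-0.026,"sy":-0.055},{"sx":-0.026,"sy":-0.055}]' > next.json && python3 jog.py next.json >/dev/null
echo '[{"sx":-0.024,"sy":-0.05},{"sx":-0.024,"sy":-0.05},{},{}]' > next.json && python3 jog.py next.json >/dev/null
python3 -c "from h import *;stat()"
```

```text
t 1.85 chest [-0.1694  0.0947] z 0.2311 toolz [-0.001  0.    -1.   ] tooly [0. 1. 0.] F [-0.1  0.5  0.1] gap 0.0002
```

```bash
echo '[{"sy":-0.010,"sz":0.05},{"sz":0.05},{"sz":0.05},{"sz":0.05},{}]' > next.json && python3 jog.py next.json >/dev/null
python3 - <<'E'
from h import *
stat()
im=robot.snapshot("scene")[:,:,::-1];cv2.imwrite("pics/s2.png",cv2.resize(im[150:320,180:430],None,fx=3.2,fy=3.2,interpolation=2))
E
```

```text
t 2.475 chest [-0.1723  0.0856] z 0.0282 toolz [-0.008 -0.002 -1.   ] tooly [-0.004  1.    -0.002] F [-0.3  0.4  0.8] gap -0.0001
```

View pics/s2.png

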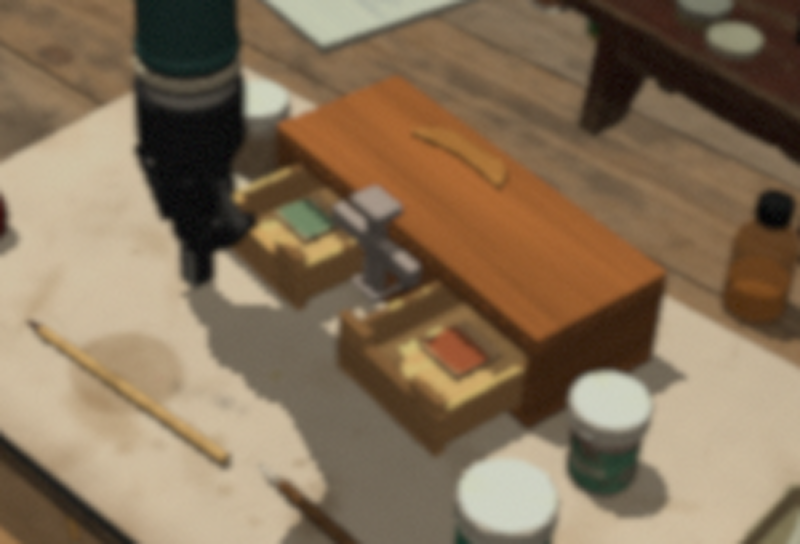

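The fingertips stand at crop (197,275), in front of the left drawer, with tiles and rib undisturbed. The gripper's knuckle bulges sideways at (235,220), so I'll push off-centre at |y|≈100 mm to stay clear of the crossbar.

```bash
echo '[{"sx":-0.01,"sy":0.015},{"sx":-0.015},{"sx":-0.01},{"sx":-0.01},{"sx":-0.01}]' > next.json && python3 jog.py next.json >/dev/null
python3 -c "from h import *;stat()"
echo '[{"sx":-0.01},{"sx":-0.01},{"sx":-0.005},{}]' > next.json && python3 jog.py next.json >/dev/null
python3 -c "from h import *;stat()"
```

```text
t 3.15 chest [-0.114  0.099] z 0.0315 toolz [-0.001 -0.    -1.   ] tooly [ 0.  1. -0.] F [-2.7 -0.2  1.1] gap -0.0001
t 3.65 chest [-0.0879  0.0994] z 0.0313 toolz [ 0.002  0.    -1.   ] tooly [0.001 1.    0.   ] F [0.6 0.5 0.2] gap -0.0002
```

```bash
for i in 1; do echo '[{"sx":-0.004},{"sx":-0.003}]' > next.json && python3 jog.py next.json >/dev/null; python3 -c "from h import *;stat()"; done
echo '[{"sx":-0.003}]' > next.json && python3 jog.py next.json >/dev/null; python3 -c "from h import *;stat()"
```

```text
t 3.9 chest [-0.0825  0.0995] z 0.0312 toolz [-0.001 -0.    -1.   ] tooly [-0.  1. -0.] F [-2.1 -0.  -0.2] gap 0.0
t 4.025 chest [-0.0793  0.0995] z 0.0313 toolz [-0.001 -0.    -1.   ] tooly [-0.  1. -0.] F [-1.7 -0.4  0. ] gap 0.0002
```

```bash
echo '[{"sx":-0.002}]' > next.json && python3 jog.py next.json >/dev/null; python3 -c "from h import *;stat()";echo '[{"sx":-0.002}]' > next.json && python3 jog.py next.json >/dev/null; python3 -c "from h import *;stat()"
echo '[{}]' > next.json && python3 jog.py next.json >/dev/null; python3 -c "from h import *;stat()"
```

```text
t 4.15 chest [-0.0788  0.0995] z 0.0312 toolz [-0.004 -0.001 -1.   ] tooly [-0.     1.    -0.001] F [-5.4  0.2  4.1] gap 0.0001
t 4.275 chest [-0.0788  0.0994] z 0.031 toolz [-0.007 -0.001 -1.   ] tooly [-0.001  1.    -0.001] F [-8.   0.8  6.3] gap 0.0002
t 4.4 chest [-0.0788  0.0994] z 0.031 toolz [-0.007 -0.001 -1.   ] tooly [-0.001  1.    -0.001] F [-6.8  0.   4.6] gap -0.0002
```

```bash
echo '[{"sx":-0.004},{}]' > next.json && python3 jog.py next.json >/dev/null; python3 -c "from h import *;stat()"
echo '[{"sx":0.02},{"sx":0.04},{"sx":0.05},{"sz":-0.06},{"sz":-0.05}]' > next.json && python3 jog.py next.json >/dev/null
python3 - <<'E'
from h import *
stat()
im=robot.snapshot("scene")[:,:,::-1];a=cv2.resize(im[150:320,180:430],None,fx=3.2,fy=3.2,interpolation=2)
cv2.imwrite("pics/s3.png",a)
E
```

```text
t 4.65 chest [-0.0789  0.0992] z 0.0307 toolz [-0.015 -0.003 -1.   ] tooly [-0.002  1.    -0.003] F [-10.9  -0.1   7.8] gap 0.0002
t 5.275 chest [-0.1804  0.0998] z 0.1426 toolz [ 0.002  0.    -1.   ] tooly [-0.001  1.     0.   ] F [ 1.5  1.1 -0.1] gap 0.0002
```

View pics/s3.png

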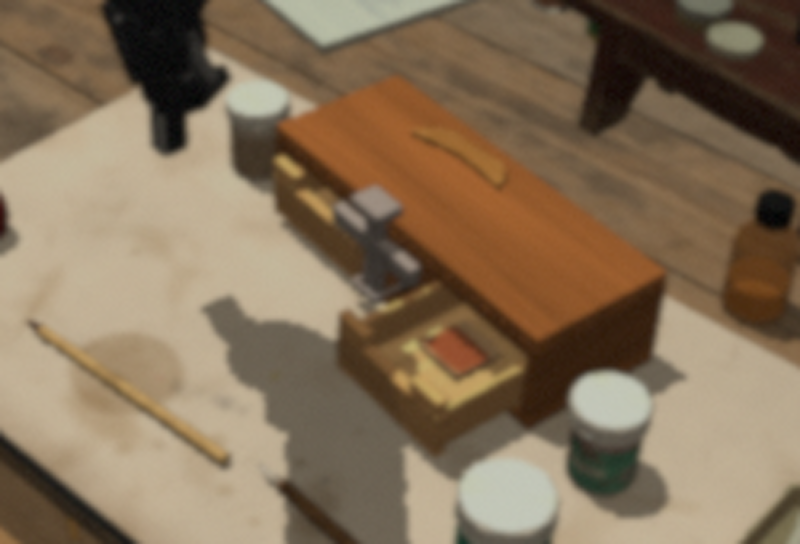

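The left drawer is shut, and its tile stayed inside. Next is the right drawer.

```bash
echo '[{"sy":-0.05},{"sy":-0.05},{"sy":-0.05},{"sy":-0.05},{}]' > next.json && python3 jog.py next.json >/dev/null; python3 -c "from h import *;stat()"
echo '[{"sz":0.04},{"sz":0.04},{"sz":0.03},{}]' > next.json && python3 jog.py next.json >/dev/null; python3 -c "from h import *;stat()"
```

```text
t 5.95 chest [-0.1801 -0.1053] z 0.1417 toolz [ 0.003 -0.002 -1.   ] tooly [ 0.009  1.    -0.002] F [ 0.9  0.5 -0. ] gap -0.0
t 6.45 chest [-0.1812 -0.0994] z 0.0298 toolz [-0.002  0.    -1.   ] tooly [-0.002  1.     0.   ] F [ 1.  -0.1 -0.3] gap -0.0001
```

```bash
echo '[{"sx":-0.015},{"sx":-0.015},{"sx":-0.01},{"sx":-0.01},{"sx":-0.01}]' > next.json && python3 jog.py next.json >/dev/null; python3 -c "from h import *;stat()"
echo '[{"sx":-0.01},{"sx":-0.01},{"sx":-0.01},{"sx":-0.005},{"sx":-0.004}]' > next.json && python3 jog.py next.json >/dev/null; python3 -c "from h import *;stat()"
```

```text
t 7.075 chest [-0.1211 -0.1006] z 0.0315 toolz [-0.001 -0.    -1.   ] tooly [ 0.  1. -0.] F [-2.1  0.   0.4] gap -0.0002
t 7.7 chest [-0.0819 -0.1007] z 0.0312 toolz [-0. -0. -1.] tooly [ 0.  1. -0.] F [-1.4 -0.8  1. ] gap -0.0001
```

```bash
echo '[{"sx":-0.003},{"sx":-0.003}]' > next.json && python3 jog.py next.json >/dev/null; python3 -c "from h import *;stat()"
echo '[{"sx":-0.003},{"sx":-0.002},{}]' > next.json && python3 jog.py next.json >/dev/null; python3 -c "from h import *;stat()"
echo '[{"sx":0.02},{"sx":0.04},{"sx":0.04},{"sz":-0.06},{"sz":-0.06}]' > next.json && python3 jog.py next.json >/dev/null
python3 - <<'E'
from h import *
stat()
for n in("scene","top"):
    im=robot.snapshot(n)[:,:,::-1];a=im[150:320,180:430] if n=="scene" else im[120:290,170:420];cv2.imwrite(f"pics/{n}4.png",cv2.resize(a,None,fx=3.2,fy=3.2,interpolation=2))
E
```

```text
t 7.95 chest [-0.0792 -0.1007] z 0.031 toolz [-0.007  0.    -1.   ] tooly [0. 1. 0.] F [-7.7 -1.   4.4] gap 0.0
t 8.325 chest [-0.0793 -0.1007] z 0.0305 toolz [-0.016  0.    -1.   ] tooly [0. 1. 0.] F [-11.   -0.2   7.5] gap -0.0001
t 8.95 chest [-0.1708 -0.1003] z 0.1522 toolz [ 0.  0. -1.] tooly [-0.  1.  0.] F [2.2 0.  0.2] gap -0.0002
```

View pics/scene4.png

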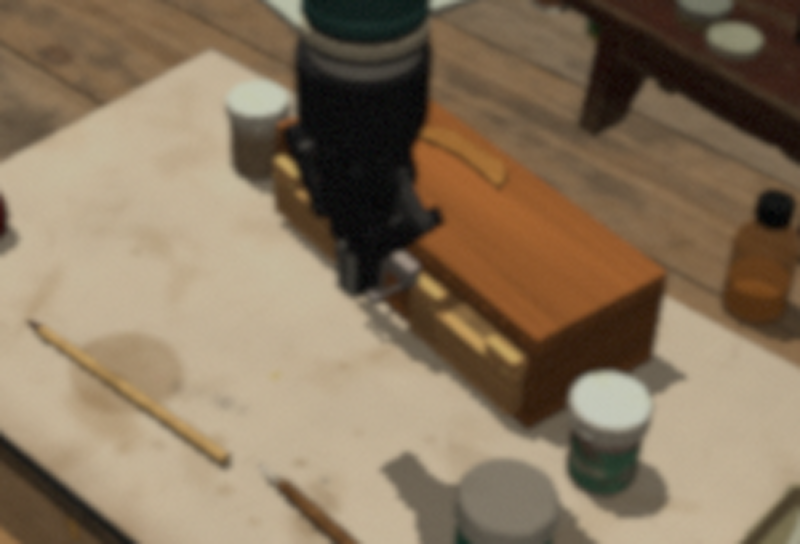

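View pics/top4.png

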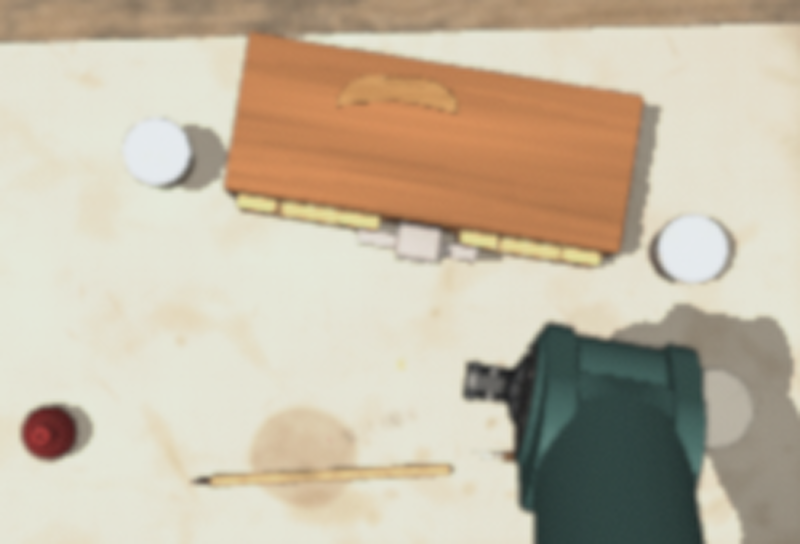

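Both drawers are flush: the drawer fronts show as thin strips along the chest front at (310,212) and (530,248). The pad is at (419,243), still raised. Next, over the pad.

```bash
echo '[{"sx":-0.024,"sy":0.025},{"sx":-0.024,"sy":0.025},{"sx":-0.023,"sy":0.025},{"sx":-0.023,"sy":0.025},{}]' > next.json && python3 jog.py next.json >/dev/null; python3 -c "from h import *;stat()"
echo '[{},{"sz":0.02},{"sz":0.01},{}]' > next.json && python3 jog.py next.json >/dev/null; python3 -c "from h import *;stat()"
```

```text
t 9.675 chest [-0.0741  0.0029] z 0.1511 toolz [ 0.004  0.002 -1.   ] tooly [-0.004  1.     0.002] F [-0.7 -0.3  0.7] gap -0.0001
t 10.175 chest [-0.0782 -0.0015] z 0.1206 toolz [-0.002 -0.001 -1.   ] tooly [ 0.001  1.    -0.001] F [-0.2  0.3  0.5] gap -0.0002
```

```bash
echo '[{"sy":0.001,"sz":0.005},{"sz":0.005},{"sz":0.005},{"sz":0.005}]' > next.json && python3 jog.py next.json >/dev/null; python3 -c "from h import *;stat()"
echo '[{"sz":0.003},{"sz":0.002},{}]' > next.json && python3 jog.py next.json >/dev/null; python3 -c "from h import *;stat()"
```

```text
t 10.675 chest [-0.0766  0.0006] z 0.1014 toolz [ 0.001  0.    -1.   ] tooly [-0.  1.  0.] F [-1.   0.1  2.8] gap 0.0003
t 11.05 chest [-0.077   0.0005] z 0.0961 toolz [-0. -0. -1.] tooly [-0.  1. -0.] F [ 0.5 -0.1  0.3] gap 0.0001
```

```bash
echo '[{"sz":0.002},{"sz":0.002},{}]' > next.json && python3 jog.py next.json >/dev/null; python3 -c "from h import *;stat()"
echo '[{"sz":0.002},{}]' > next.json && python3 jog.py next.json >/dev/null; python3 -c "from h import *;stat()"
```

```text
t 11.425 chest [-0.0771  0.0004] z 0.0939 toolz [-0.  0. -1.] tooly [0. 1. 0.] F [-3.7  0.1 15.5] gap -0.0
t 11.675 chest [-0.0771  0.0004] z 0.0937 toolz [-0.  0. -1.] tooly [0. 1. 0.] F [-6.  -1.1 31.5] gap 0.0
```

The bar is on its hard stop: z = 0.0937 with 31 N. I'll lift off and verify.

```bash
echo '[{"sz":-0.02},{"sz":-0.05},{"sx":0.03,"sy":0.05,"sz":-0.04},{"sx":0.04,"sy":0.06},{"sx":0.04,"sy":0.06}]' > next.json && python3 jog.py next.json >/dev/null
echo '[{"sy":0.06},{},{}]' > next.json && python3 jog.py next.json >/dev/null
python3 - <<'E'
from h import *
stat()
A=[]
for n in("scene","top"):
    im=robot.snapshot(n)[:,:,::-1];a=im[150:320,180:430] if n=="scene" else im[120:290,170:420];A.append(cv2.resize(a,None,fx=2.3,fy=1.7*2.3/1.7,interpolation=2)[:300] if 0 else cv2.resize(a,(441,300),interpolation=2))
cv2.imwrite("pics/end.png",np.vstack(A))
E
```

```text
t 12.675 chest [-0.1735  0.2079] z 0.1951 toolz [-0.001 -0.002 -1.   ] tooly [-0.     1.    -0.002] F [-1.3 -0.9 -0.1] gap 0.0002
```

View pics/end.png

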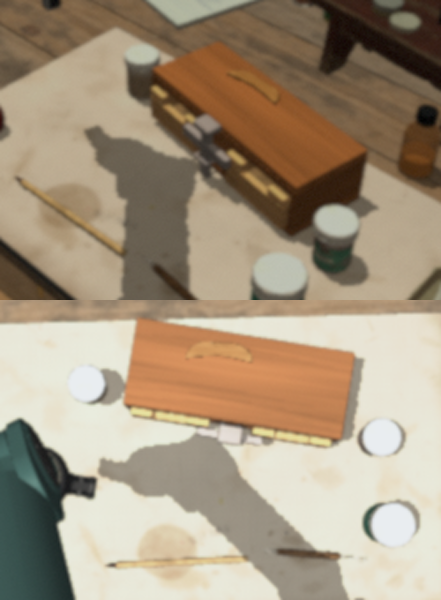

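Both drawers are shut. The bar lies across them at about (207,140) in the upper picture, and the bystanders haven't moved, so I'm handing in.

```bash
python3 -c "
from plant import robot
print(robot.sign_off())"
```

```text
the job is handed in; nothing more can be done
None
```

Both drawers are pushed fully home and the locking bar is pressed down to its stop across them; the job was handed in at about 13 s with the arm clear and nothing else visibly moved in the last pictures.

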